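Lay out the pot rests in a row

ROBOT

A 7-joint arm with a two-finger parallel gripper is mounted at the origin on the work surface. World frame = base frame: x ahead of the robot, y to its left, z up, the work surface at z = 0. Lengths are in mm, angles in rad, forces in N, time in s.
With the tool pointing down it reaches from about 400 to 925 mm from the base axis. Payload 5.6 kg.
Tool frame: the origin (TCP) lies at the very end of the fingers, on their centre line; the grasp point (between the pads) lies 19 mm behind it; z points along the fingers, y is the line along which they close (so a half turn about z gives the same grasp; the last joint's range is limited). The gripper opens to 85 mm and grips with 20 to 120 N. Pads are 22 mm wide; open, the fingers measure 114 mm over their backs; the gripper's body (76 mm by 85 mm) begins 54 mm behind the grasp point. The pads swing forward as they close: fully open they stand 13 mm farther back than shut.
Start: joints at [1.173, 0.468, -0.012, 1.603, 0.006, 1.071, -0.056], TCP at [225.772, -609.537, 231.29] pointing down, gripper open.
Joint ranges: [-2.53, 2.53], [-0.31, 2.02], [-1.57, 1.55], [0.28, 2.44], [-1.29, 4.43], [0.15, 1.84], [-2.92, 2.92]. Speed limits (rad/s): [2.57, 2.57, 3.14, 3.14, 3.14, 3.14, 3.14].

INTERFACE

Orientations are given as a rotation vector (axis times angle).
In Python, from plant import monitor, get_image, manip gives the robot as it stands.
- The arm moves only by the tool apply_moves, never from a script. Its argument "motion" is a list that holds one entry, the list of rows, each a list of 5 numbers: the shift along the tool's x, y, z in mm, then the turn about the tool's z in degrees, then the closure, from -1 (fully open) to 1 (shut). A call has 1 to 12 rows; each row is the pose to reach, as a shift and turn from the pose commanded when the call began, along the tool's axes at that moment; what a row does not reach only later rows make up. A row lasts 1/10 s, in which the tool goes at most 50 mm and 8.59 degrees, less where a joint would pass 70% of its speed; a pose out of reach is approached as far as the arm can. A call with a gripper value outside its range is refused whole. The fingers move at their own pace and stop on an object; "squeeze" is the grip in N (left out, the last holds). Time passes only in rows, so rows that repeat a pose let the fingers close. It gives the time, the measured TCP pose, the force, the opening and the grip force at its end, in the units of the state.
- monitor.state(): the state, without advancing time (a new reading comes with each control period).
- get_image(name): name is "scene" or "top" or "wrist"; returns a dict with "color" (384x512x3 uint8, red, green, blue), "intrinsics" (3x3 intrinsics, pixels), "rvec" (rotation vector, rad) and "tvec" (3), from world to camera coordinates, as OpenCV has them. Camera axes: x right, y down, z forward; pixel columns grow to the right and rows downward; lengths in mm; the calibration is good to about 2 mm. A picture is of the moment at which its call begins. There is no depth.
- manip.job_done(): hands the job in; it is judged then, once.
The state is a dict: "clock": time; "joint_pos": joint angles; "joint_vel": joint speeds; "effort": joint torques, N m; "tcp_pos": TCP position; "orientation": TCP orientation; "ft_force": force on the tool from outside, world axes, zero at the start; "torque": the same for the moment, N m; "opening": finger opening in mm; "finger_force": force on a finger pad.
Only numpy, scipy, OpenCV 4.12 (cv2) and the standard library are available. Lean on these libraries where they do the work, as an engineer would, in place of code of your own. Each camera call takes 0.05 s, during which the arm holds its last target. There are 200 camera calls.

TASK

Set out the three wooden pot rests for the hot dishes: two lie askew on the long dark serving board, the third stands on edge in the small wooden rack. Lay the third one flat on the board too, and line all three up end to end in one straight row along the middle of the board's width, square with the board and wholly on it, with even gaps of about 15 mm between neighbours. The order does not matter; do not disturb the canister, the pepper mill or the bowl.

Things in the scene. Friction and masses are not known exactly. Their poses are not given: they have to be found in the camera images.
- board: long dark wooden serving board, fixed to the counter, 420 mm long (its y axis), 130 mm wide (x), 10 mm thick; origin at the centre of its underside, on the counter (z = 0); its flat top is 10 mm above that
- rest_a: wooden slatted pot rest, a flat block 110 mm long (its y axis), 60 mm wide (x) and 20 mm thick (z), about 0.1 kg; origin at its very centre; either face may be up. Starts flat and askew on the board, on its -y half
- rest_b: wooden slatted pot rest, a flat block 110 mm long (its y axis), 60 mm wide (x) and 20 mm thick (z), about 0.1 kg; origin at its very centre; either face may be up. Starts flat and askew on the board, on its +y half
- rest_c: wooden slatted pot rest, a flat block 110 mm long (its y axis), 60 mm wide (x) and 20 mm thick (z), about 0.1 kg; origin at its very centre; either face may be up. Starts on its long edge in the rack's middle slot, its top edge 68 mm above the counter, its y axis level along the slot and its z axis level across it
- rack: low wooden rack, fixed, 108 mm (x) by 130 mm (y), origin at the centre of its underside; an 8 mm base with three slots along y, 25 mm wide and spaced 33 mm, between 8 mm dividers whose tops are 30 mm above the counter; the middle slot holds rest_c, the other two are empty. Stands left or right of the board
- canister: white ceramic canister with wooden cap, 90 mm across, 120 mm tall, origin under its centre; on the other side of the board from the rack; to be left alone
- mill: turned wooden pepper mill, 56 mm across, 178 mm tall, origin under its centre; to be left alone
- bowl: blue ceramic bowl, 140 mm across, 55 mm tall, origin under its centre, beyond the board; to be left alone
Mind the look-alikes: they are no part of the job. Leave any turquoise look-alike of the rest_b alone.

How it is judged:
By the outcome, as a careful person would: the job done as asked, in the order asked, and still so for the second after the job is handed in, with the robot touching nothing.
It also fails if it takes over 64 s, if anything falls off the work surface, if the arm or the gripper's body presses on something with over 40 N, if the wrist force passes 120 N, or if a joint passes its speed limit or range.

## Working session

There is one attempt and no reset: what is moved stays moved. The work goes in short steps, Python scripts to look and compute and a tool call to move; the robot and the scene stay as the last step left them, time stands still between calls to the robot, and variables do not carry over. Pictures are saved under pics/ and viewed, at most 10 in all, crops included, and the job is handed in when it is done.

Besides the shell and the picture viewer there is one more tool, called as name(argument=value, ...), one argument or row to a line, values as JSON. apply_moves: Moves the arm, as the interface text tells. Its arguments: {"type":"object","properties":{"motion":{"type":"array"},"squeeze":{"type":"number"}},"required":["motion"]}

```bash
mkdir -p pics; ls
python3 - <<'E'
from plant import monitor,get_image
import cv2,numpy as np
s=monitor.state();print({k:np.round(v,3).tolist() for k,v in s.items()})
ims=[]
for n in("scene","top"):
    d=get_image(n);cv2.imwrite(f"pics/{n}0.png",d["color"][...,::-1]);R=cv2.Rodrigues(np.array(d["rvec"]))[0]
    print(n,np.round(-R.T@np.array(d["tvec"]).ravel()),np.round(R,2).tolist(),d["intrinsics"][0])
E
```

```text
pics
{'clock': 0.0, 'joint_pos': [1.173, 0.468, -0.012, 1.604, 0.006, 1.071, -0.056], 'joint_vel': [0.0, -0.0, 0.001, 0.0, 0.001, -0.001, -0.001], 'effort': [-0.0, -53.239, 0.022, -25.131, 0.011, 0.008, -0.0], 'tcp_pos': [225.534, -609.005, 230.302], 'orientation': [-3.091, -0.554, 0.001], 'ft_force': [-0.521, 0.392, -0.278], 'torque': [0.007, 0.025, -0.03], 'finger_force': 0.0, 'opening': 85.218}
scene [1120.  324.  663.] [[-0.51, 0.86, -0.01], [0.59, 0.34, -0.73], [-0.62, -0.38, -0.68]] [376.91107475   0.         253.53547188]
top [ 376.    6. 1021.] [[-0.11, -0.99, 0.0], [-0.97, 0.1, -0.21], [0.21, -0.02, -0.98]] [452.38085342   0.         255.0478263 ]
```

View pics/scene0.png

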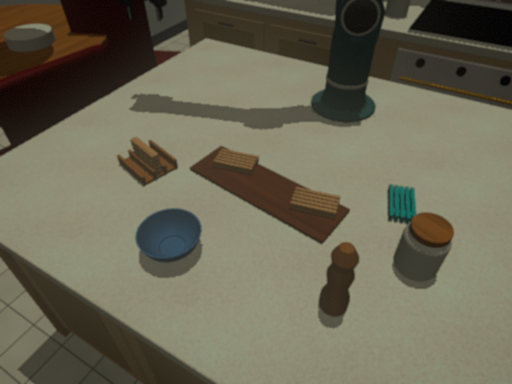

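View pics/top0.png

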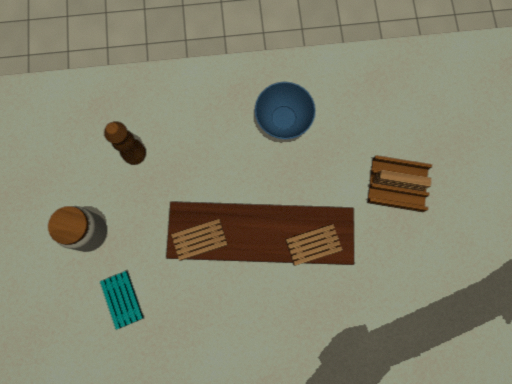

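The top view shows the board at about (261,233) and light slatted rests at (199,239), which is rest_b on +y, and (314,244), which is rest_a on −y. rest_c stands in the rack at (405,180).
These could be mistaken for a rest: the turquoise slatted block at (122,300), which must be left alone, the rack dividers at (400,163) and (398,200), and the canister cap at (70,225). I'll choose the two tan slatted blocks on the board and the tan upright block in the middle slot.

```bash
cat > h.py <<'E'
import cv2,numpy as np
from plant import monitor,get_image
def cam(n):
    d=get_image(n);d["R"]=cv2.Rodrigues(np.array(d["rvec"],float))[0];d["t"]=np.array(d["tvec"],float).ravel();d["K"]=np.array(d["intrinsics"],float);d["C"]=-d["R"].T@d["t"];return d
def ray(d,p):
    v=d["R"].T@np.linalg.inv(d["K"])@np.c_[np.atleast_2d(p),np.ones(len(np.atleast_2d(p)))].T
    return (v/np.linalg.norm(v,axis=0)).T
def plane(d,p,z):
    v=ray(d,p);return d["C"]+v*((z-d["C"][2])/v[:,2])[:,None]
def proj(d,X): return cv2.projectPoints(np.atleast_2d(np.float64(X)),np.array(d["rvec"],float),d["t"],d["K"],None)[0][:,0]
def tri(d1,p1,d2,p2):
    u,v=ray(d1,p1)[0],ray(d2,p2)[0]
    s=np.linalg.lstsq(np.c_[u,-v],d2["C"]-d1["C"],rcond=None)[0]
    a,b=d1["C"]+s[0]*u,d2["C"]+s[1]*v
    return (a+b)/2,np.linalg.norm(a-b)
def blobs(m,amin=200,close=9):
    m=cv2.morphologyEx(m.astype(np.uint8)*255,cv2.MORPH_CLOSE,np.ones((close,close)))
    c=cv2.findContours(m,cv2.RETR_EXTERNAL,cv2.CHAIN_APPROX_NONE)[0]
    return sorted([k for k in c if cv2.contourArea(k)>amin],key=cv2.contourArea,reverse=True)
E
python3 - <<'E'
from h import *
D={}
for n in("scene","top"):
    d=cam(n);hsv=cv2.cvtColor(d["color"],cv2.COLOR_RGB2HSV);D[n]=d
    for p in ([(199,239),(314,244),(405,180),(261,233),(400,163),(122,300),(70,225)] if n=="top" else [(236,158),(315,198),(147,150),(270,195)]):
        print(n,p,np.median(hsv[p[1]-3:p[1]+4,p[0]-3:p[0]+4].reshape(-1,3),0),hsv[p[1]-3:p[1]+4,p[0]-3:p[0]+4,2].max())
    H,S,V=cv2.split(hsv)
    for nm,m in(("tan",(H>8)&(H<22)&(S>90)&(V>115)),("wood",((H<22)|(H>170))&(S>90)&(V<200))):
        for k in blobs(m,150,5)[:7]:
            (c,sz,a)=cv2.minAreaRect(k);print(n,nm,np.round(c,1),np.round(sz),round(a,1),cv2.contourArea(k),np.round(plane(d,c,30)[0]))
E
```

```text
scene (236, 158) [ 17. 130. 114.] 119
scene (315, 198) [ 17. 132. 113.] 125
scene (147, 150) [ 17. 131. 123.] 135
scene (270, 195) [ 12. 142.  75.] 78
scene tan [315.6 199.1] [45. 17.] 12.5 617.5 [494. 119.  30.]
scene tan [239.  158.7] [34. 14.] 11.9 325.5 [ 454. -123.   30.]
scene wood [57.  47.8] [129. 206.] 60.2 16221.0 [  206. -1176.    30.]
scene wood [270.8 186.3] [158.  49.] 29.2 5734.5 [508.   4.  30.]
scene wood [ 90.6 330.1] [239.  37.] 33.3 5700.5 [997. -90.  30.]
scene wood [256.4  31.3] [151.  44.] 9.0 4945.5 [-358. -544.   30.]
scene wood [466.3  20.5] [97. 34.] 10.2 1993.5 [-953.  242.   30.]
scene wood [339.1 278.4] [27. 74.] 14.0 1648.5 [675. 249.  30.]
scene wood [146.7 160.8] [52. 39.] 39.1 1447.0 [ 586. -333.   30.]
top (199, 239) [ 16. 143. 119.] 144
top (314, 244) [ 16. 143. 123.] 146
top (405, 180) [ 16. 142. 139.] 150
top (261, 233) [ 11. 190.  74.] 79
top (400, 163) [ 15. 187.  87.] 116
top (122, 300) [ 87. 240. 102.] 123
top (70, 225) [ 14. 187. 112.] 116
top tan [313.8 244.4] [27. 49.] 71.6 1235.0 [ 456. -134.   30.]
top tan [198.4 239.1] [27. 49.] 72.1 1224.0 [494. 116.  30.]
top tan [405.8 177.5] [50.  9.] 9.5 368.5 [ 583. -360.   30.]
top wood [260.3 233.6] [187.  58.] 1.9 10288.0 [492. -20.  30.]
top wood [399.7 183.1] [62. 48.] 9.2 2718.0 [ 572. -344.   30.]
top wood [ 68. 225.] [38. 39.] 26.6 1167.5 [556. 400.  30.]
top wood [124.  142.5] [50. 23.] 46.5 936.0 [733. 268.  30.]
```

apply_moves(
  motion=[
    [[307,-184,-70,-70,-1],[307,-184,-70,-70,-1],[307,-184,-70,-70,-1],[307,-184,-70,-70,-1],[307,-184,-70,-70,-1],[307,-184,-70,-70,-1],[307,-184,-70,-70,-1],[307,-184,-70,-70,-1],[307,-184,-70,-70,-1],[307,-184,-70,-70,-1],[307,-184,-70,-70,-1],[307,-184,-70,-70,-1]],
  ],
)

```text
clock: 1.4
tcp_pos: [448.4, -331.9, 300.7]
orientation: [-2.22, -2.222, 0.001]
ft_force: [-0.7, 0.5, 0.2]
opening: 85.7
finger_force: 0.0
```

Run:
```python
from h import *
s=monitor.state();print({k:np.round(s[k],3).tolist() for k in("clock","joint_pos","tcp_pos","orientation")})
d=cam("wrist");cv2.imwrite("pics/w1.png",d["color"][...,::-1]);np.save("w1.npy",d,allow_pickle=True)
print(d["C"],d["R"],d["K"][0]); print(proj(d,[[480,-20,10],[580,-345,30]]))
```

```text
{'clock': 1.4, 'joint_pos': [0.89, 0.279, -0.38, 1.732, 0.112, 1.153, 0.479], 'tcp_pos': [448.422, -331.928, 300.738], 'orientation': [-2.22, -2.222, 0.001]}
[ 448.57148377 -257.63886415  443.0280749 ] [[ 9.99998816e-01 -1.04275440e-04 -1.53549893e-03]
 [ 3.48704809e-04 -9.56404688e-01  2.92044434e-01]
 [-1.49901144e-03 -2.92044624e-01 -9.56403519e-01]] [325.87519226   0.         257.44038612]
[[ 287.75754826 -138.76389623]
 [ 359.8315535   166.94452513]]
```

View pics/w1.png

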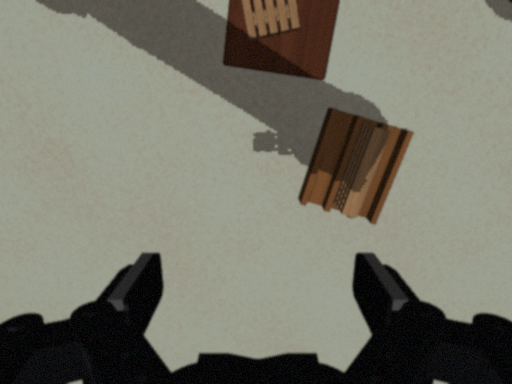

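The wrist view shows the rack at about (355,165), with slots leaning right going up. rest_c is in the middle slot, half in the arm's shadow, and the board's −y end with rest_a is at the top, around (275,20). Next I'll centre on the rack.

apply_moves(
  motion=[
    [[25,110,40,15,-1],[25,110,40,15,-1],[25,110,40,15,-1],[25,110,40,15,-1],[25,110,40,15,-1]],
  ],
)

```text
clock: 1.95
tcp_pos: [558.9, -305.4, 260.6]
orientation: [-2.487, -1.918, 0.002]
ft_force: [-0.7, -0.0, 0.2]
opening: 85.3
finger_force: 0.0
```

Run:
```python
from h import *
s=monitor.state();print({k:np.round(s[k],3).tolist() for k in("clock","joint_pos","tcp_pos","orientation")})
d=cam("wrist");np.save("w2.npy",d,allow_pickle=True)
w1=np.load("w1.npy",allow_pickle=True).item()
print(d["C"]);p=proj(d,[590,-345,50])[0];q=proj(w1,[590,-345,50])[0];print(p,q)
def crop(im,c,r,f):
    x,y=max(int(c[0])-r,0),max(int(c[1])-r,0);print(x,y);return cv2.resize(np.ascontiguousarray(im[y:y+2*r,x:x+2*r,::-1]),(400,400),interpolation=cv2.INTER_CUBIC)
o=np.hstack([crop(w1["color"],(355,165),70,0),crop(d["color"],p,100,0)])
cv2.imwrite("pics/crop.png",cv2.convertScaleAbs(o,alpha=1.5))
```

```text
{'clock': 1.95, 'joint_pos': [0.702, 0.45, -0.348, 1.587, 0.165, 1.135, 0.059], 'tcp_pos': [558.879, -305.369, 260.636], 'orientation': [-2.487, -1.918, 0.002]}
[ 578.12250474 -233.53033293  402.90005072]
[293.43119277 192.97787792] [372.81482497 170.32208852]
285 95
193 92
```

View pics/crop.png

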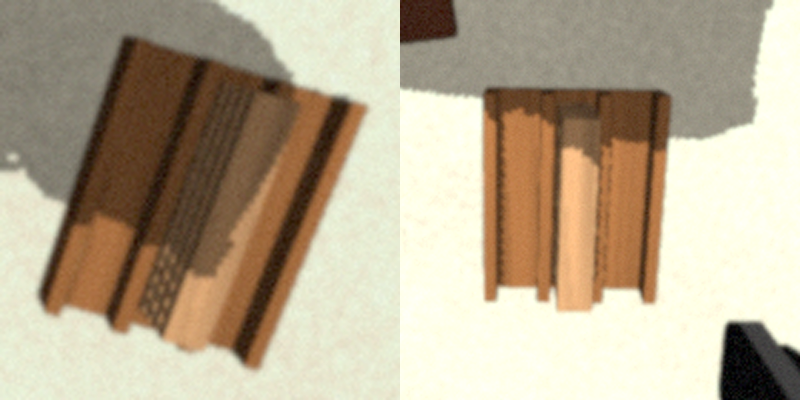

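The crop shows rest_c as a tan block with its slatted face visible, in the middle slot. In the wrist-2 frame its top edge runs from about (283,145) to (280,247), so the choice is confirmed. Next I triangulate the top-edge corners.

Run:
```python
from h import *
w1=np.load("w1.npy",allow_pickle=True).item();w2=np.load("w2.npy",allow_pickle=True).item()
A=[(375.3,127.2),(388.3,129),(342.8,212.3),(357.5,215.8)]
B=[(273.5,144.5),(293,144.5),(271.5,247),(289,247)]
for a,b in zip(A,B): print(np.round(tri(w1,a,w2,b)[0],1),round(tri(w1,a,w2,b)[1],1))
P=plane(w2,B,68);print(P.round(1),P.mean(0));v=P[:2].mean(0)-P[2:].mean(0);print(np.degrees(np.arctan2(v[1],v[0])),np.linalg.norm(v),np.linalg.norm(P[0]-P[1]))
P1=plane(w1,A,68);print(P1.mean(0));v=P1[:2].mean(0)-P1[2:].mean(0);print(np.degrees(np.arctan2(v[1],v[0])),np.linalg.norm(v))
```

```text
[ 581.9 -287.9   63.6] 7.5
[ 602.1 -293.1   51.7] 3.5
[ 551.4 -392.5   72.1] 1.1
[ 570.1 -397.8   70.8] 1.7
[[ 581.3 -283.6   68. ]
 [ 600.6 -288.6   68. ]
 [ 551.2 -395.    68. ]
 [ 570.3 -400.1   68. ]] [ 575.83592805 -341.82830933   68.        ]
74.85650793167984 115.4643583307902 19.990135269530516
[ 575.0539432  -343.94581351   68.        ]
75.27136241240608 106.9549147981599
```

rest_c measures well: top at about 68 mm, centre about (575.5, −343), yaw 75°, thickness 20. Next I view the whole board.

apply_moves(
  motion=[
    [[322,-168,-70,-15,-1],[322,-168,-70,-15,-1],[322,-168,-70,-15,-1],[322,-168,-70,-15,-1],[322,-168,-70,-15,-1],[322,-168,-70,-15,-1],[322,-168,-70,-15,-1],[322,-168,-70,-15,-1],[322,-168,-70,-15,-1]],
  ],
)

```text
clock: 2.9
tcp_pos: [477.8, 51.5, 333.1]
orientation: [2.209, 2.229, 0.003]
ft_force: [0.3, -0.1, 0.5]
opening: 85.2
finger_force: 0.0
```

```bash
cat >> h.py <<'E'
def look(d,save=None):
    """board: line-fitted corners; rests: rects; all as world"""
    hsv=cv2.cvtColor(d["color"],cv2.COLOR_RGB2HSV);H,S,V=cv2.split(hsv)
    m=((H<25)|(H>170))&(S>100)
    out=[]
    for k in blobs(m,3000,3)[:2]:
        for z in(10,):
            P=np.float32(plane(d,k[:,0,:].astype(float),z)[:,:2]);c,s,a=cv2.minAreaRect(P);out.append(("wood",np.round(c,1),np.round(s,1),round(a,2)))
    t=(H>8)&(H<25)&(S>60)&(V>105)
    for k in blobs(t,400,7)[:5]:
        P=np.float32(plane(d,k[:,0,:].astype(float),30)[:,:2]);c,s,a=cv2.minAreaRect(P);out.append(("tan",np.round(c,1),np.round(s,1),round(a,2),np.round(k[:,0].mean(0))))
    return out
E
python3 - <<'E'
from h import *
s=monitor.state();print({k:np.round(s[k],3).tolist() for k in("clock","joint_pos","tcp_pos","orientation")})
d=cam("wrist");np.save("w3.npy",d,allow_pickle=True);cv2.imwrite("pics/w3.png",d["color"][...,::-1])
for o in look(d):print(*o)
t=cam("top")
for o in look(t):print("top",*o)
E
```

```text
{'clock': 2.9, 'joint_pos': [0.399, 0.13, -0.624, 1.847, 0.084, 1.187, -0.243], 'tcp_pos': [477.827, 51.477, 333.127], 'orientation': [2.209, 2.229, 0.003]}
wood [493.2 -19.8] [413.7 132.8] 81.87
tan [488.8 130.9] [64.4 79.3] 12.3 [266.  90.]
tan [ 448.9 -141.4] [ 76.4 123.2] 11.14 [239. 276.]
top wood [ 480.4 -122.1] [210.8 131.1] 81.99
top tan [ 572.  -345.2] [137.7 114.7] 74.23 [401. 183.]
top tan [ 455.5 -134.3] [ 61.6 111.2] 11.62 [314. 245.]
top tan [556.9 403.6] [81.8 82.5] 41.39 [ 66. 225.]
```

View pics/w3.png

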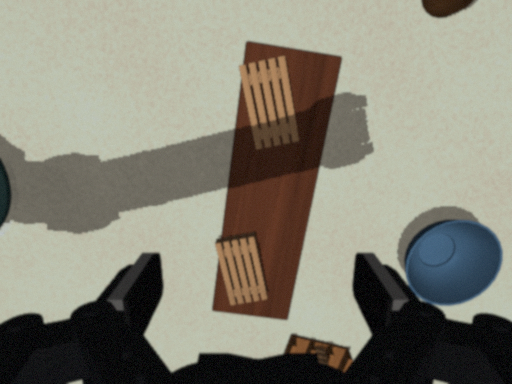

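The view shows the board from (246,42) to (287,319). rest_b is at about (270,104) with its near end in the arm's shadow, and rest_a is at about (242,270). I'll refine the masks by hue so the shadow doesn't cut them, and check heights across the two views.

```bash
cat >> h.py <<'E'
def rects(d,z=30,zb=10):
    hsv=cv2.cvtColor(cv2.bilateralFilter(d["color"],7,40,3),cv2.COLOR_RGB2HSV);H,S,V=cv2.split(hsv)
    r=[]
    def f(k,z):
        P=np.float32(plane(d,cv2.convexHull(k)[:,0,:].astype(float),z)[:,:2]);c,s,a=cv2.minAreaRect(P)
        if s[0]>s[1]: a+=90;s=s[::-1]
        # a: direction of short side; long axis yaw
        return np.round(c,1),np.round(s,1),round((a+90)%180,2)
    tan=(H>=14)&(H<26)&(S>85)&(S<172)
    wood=((H<26)|(H>170))&(S>85)
    for k in blobs(tan,300,7)[:6]:
        r.append(("tan",)+f(k,z)+(np.round(np.array(cv2.minAreaRect(k)[0]),1),))
    for k in blobs(wood,3000,5)[:3]: r.append(("wood",)+f(k,zb))
    return r
E
python3 - <<'E'
from h import *
w=np.load("w3.npy",allow_pickle=True).item();t=cam("top")
for n,d in(("w",w),("t",t)):
    for o in rects(d):print(n,*o)
B=[(246,42),(341,57),(287,319),(213,310)]
P=plane(w,B,10);print("board hand",P.round(1).tolist(),P.mean(0))
print("yaw",[np.degrees(np.arctan2(*(P[i]-P[j])[1::-1])) for i,j in((0,3),(1,2))])
for q in([(240,66),(284,57),(299,142),(257,150)],[(217,240),(256,234),(267,299),(230,305)]):
    P=plane(w,q,30);print("rest",P.round(1).tolist(),P.mean(0),[np.degrees(np.arctan2(*(P[i]-P[j])[1::-1])) for i,j in((0,3),(1,2))])
E
```

```text
w tan [493.3 115.7] [ 61.  109.5] 102.37 [269.  102.2]
w tan [ 454.3 -130.7] [ 63.3 114.8] 101.55 [240.3 269.3]
w tan [ 587.6 -284.5] [ 47.7 118.7] 158.84 [320.5 351.9]
w tan [706.5 229.8] [17.3 58.3] 0.51 [447.   8.]
w wood [493.4 -19.9] [133.6 414.7] 81.85
t tan [ 572.3 -344.1] [114.  136.2] 74.34 [399.6 183.3]
t tan [ 448.4 -125.5] [ 71.7 129.6] 101.67 [310.7 248.3]
t wood [ 479.3 -124.4] [133.8 206.6] 82.06
board hand [[462.7, 192.8, 10.0], [588.2, 175.8, 10.0], [531.1, -234.5, 10.0], [406.6, -217.4, 10.0]] [497.14198159 -20.83821841  10.        ]
yaw [np.float64(82.21904067535318), np.float64(82.06993154173749)]
rest [[455.6, 161.9, 30.0], [511.3, 173.0, 30.0], [535.1, 66.1, 30.0], [478.1, 54.8, 30.0]] [495.01523594 113.95794168  30.        ] [np.float64(101.85636589016744), np.float64(102.58754977652085)]
rest [[419.5, -80.2, 30.0], [477.6, -70.1, 30.0], [495.7, -181.7, 30.0], [437.0, -193.1, 30.0]] [ 457.44163615 -131.31325587   30.        ] [np.float64(98.8186505683875), np.float64(99.25989263660658)]
```

Run:
```python
from h import *
w=np.load("w3.npy",allow_pickle=True).item();t=cam("top")
for a,b in(((240.3,269.3),(313.8,244.4)),((269,102.2),(198.4,239.1))):print(tri(w,a,t,b))
for z in (0,10):
  # first top frame board rect, unshadowed
  im=cv2.imread("pics/top0.png")[...,::-1];e=dict(t);e["color"]=np.ascontiguousarray(im)
  for o in rects(e,30,z):print(*o)
```

```text
(array([ 454.93740982, -134.17921511,   22.16062046]), np.float64(3.1470949128080736))
(array([494.11417227, 117.42479394,  24.865247  ]), np.float64(1.387095497013432))
tan [ 573.1 -344.3] [112.3 136.3] 74.34 [399.8 181.8]
tan [487.3 120.1] [ 73.4 122.8] 101.1 [197.1 242.5]
tan [ 448.2 -124.4] [ 71.7 131.6] 101.67 [310.2 248.4]
wood [495.  -20.7] [135.2 420.7] 82.04
tan [ 573.1 -344.3] [112.3 136.3] 74.34 [399.8 181.8]
tan [487.3 120.1] [ 73.4 122.8] 101.1 [197.1 242.5]
tan [ 448.2 -124.4] [ 71.7 131.6] 101.67 [310.2 248.4]
wood [493.9 -20.5] [133.9 416.6] 82.04
```

apply_moves(
  motion=[
    [[64,16,150,-12,-1],[64,16,260,-12,-1],[64,16,260,-12,-1],[64,16,260,-12,-1],[64,16,260,-12,-1],[64,16,260,-12,-1],[64,16,260,-12,-1],[64,16,260,-12,-1],[64,16,260,-12,-1]],
  ],
)

```text
clock: 4.0
tcp_pos: [495.7, 112.6, 72.7]
orientation: [1.971, 2.444, 0.003]
ft_force: [-0.4, -0.1, -0.3]
opening: 85.3
finger_force: 0.0
```

```bash
cat >> h.py <<'E'
def st():
    s=monitor.state();r=np.array(s["orientation"]);R=cv2.Rodrigues(r)[0];yaw=np.degrees(np.arctan2(R[1,0],R[0,0]))
    print("t",round(s["clock"],2),"tcp",np.round(s["tcp_pos"],1),"yaw",round(yaw,2),"open",round(s["opening"],1),"ff",round(s["finger_force"],1),"F",np.round(s["ft_force"],1));return np.array(s["tcp_pos"]),yaw,R
def go(x,y,z,yaw):
    p,w,R=st();print("move",np.round(R.T@(np.array([x,y,z])-p),1),"turn",round((w-yaw+180)%360-180,2))
E
python3 - <<'E'
from h import *
go(493.6,116,13,102)
d=cam("wrist");cv2.imwrite("pics/w4.png",d["color"][...,::-1]);
for o in rects(d):print(*o)
E
```

```text
t 4.0 tcp [495.7 112.6  72.7] yaw 102.22 open 85.3 ff 0.0 F [-0.4 -0.1 -0.3]
move [ 3.8 -1.4 59.6] turn 0.22
tan [493.  116.7] [ 60.9 109.6] 101.96 [254.2 210.1]
wood [507.5  75.3] [133.4 225.7] 82.53
```

apply_moves(
  motion=[
    [[4,-1,45,0,-1],[4,-1,59,0,-1],[4,-1,59,0,-1],[4,-1,59,0,1],[4,-1,59,0,1],[4,-1,59,0,1],[4,-1,59,0,1],[4,-1,59,0,1],[4,-1,59,0,1]],
  ],
  squeeze=30,
)

```text
clock: 4.95
tcp_pos: [493.7, 117.3, 13.9]
orientation: [1.969, 2.445, 0.003]
ft_force: [-1.2, 1.1, 6.5]
opening: 58.7
finger_force: 32.9
```

Run:
```python
from h import *
go(511.9,103.5,13,82)
```

```text
t 4.95 tcp [493.7 117.3  13.9] yaw 102.31 open 58.7 ff 32.9 F [-1.2  1.1  6.5]
move [-17.4  14.9   0.9] turn 20.31
```

apply_moves(
  motion=[
    [[0,0,-15,0,1],[-17,15,-15,8,1],[-17,15,-15,16,1],[-17,15,-15,20.3,1],[-17,15,-15,20.3,1],[-17,15,-15,20.3,1]],
  ],
)

```text
clock: 5.55
tcp_pos: [511.0, 103.9, 28.1]
orientation: [2.368, 2.064, 0.001]
ft_force: [0.6, 0.8, -1.2]
opening: 59.3
finger_force: 33.4
```

Run:
```python
from h import *
go(511.9,103.5,14,82)
d=cam("wrist");cv2.imwrite("pics/w5.png",d["color"][...,::-1]);
for o in rects(d,44):print(*o)
```

```text
t 5.55 tcp [511.  103.9  28.1] yaw 82.15 open 59.3 ff 33.4 F [ 0.6  0.8 -1.2]
move [-0.2  1.  14.1] turn 0.15
tan [511.4 108.7] [ 60.1 101.9] 82.08 [258.6 252.6]
wood [514.5 104.1] [126.4 165.8] 81.97
```

apply_moves(
  motion=[
    [[-1,1,8,0,1],[-1,1,14,0,1],[-1,1,14.5,0,1],[-1,1,14.5,0,1],[-1,1,14.5,0,-1],[-1,1,14.5,0,-1],[-1,1,14.5,0,-1],[-1,1,14.5,0,-1],[-1,1,-35,0,-1],[-1,1,-85,0,-1],[-1,1,-85,0,-1]],
  ],
)

```text
clock: 6.7
tcp_pos: [515.6, 104.0, 117.8]
orientation: [2.366, 2.058, 0.015]
ft_force: [0.5, 0.1, 0.6]
opening: 85.6
finger_force: 0.0
```

Run:
```python
from h import *
d=cam("wrist")
for o in rects(d):print(*o)
go(455.5,-132.5,75,101.6)
```

```text
tan [511.1 101.2] [ 59.9 109.5] 81.92 [251. 201.]
wood [508.3  61.7] [126.9 250.9] 81.87
t 6.75 tcp [513.9 103.1 115.3] yaw 82.01 open 85.6 ff 0.0 F [ 0.2 -0.3 -0.3]
move [-241.5  -25.4   39.7] turn -19.59
```

apply_moves(
  motion=[
    [[-241,-25,40,-19.6,-1],[-241,-25,40,-19.6,-1],[-241,-25,40,-19.6,-1],[-241,-25,40,-19.6,-1],[-241,-25,40,-19.6,-1],[-241,-25,40,-19.6,-1],[-241,-25,40,-19.6,-1],[-241,-25,40,-19.6,-1]],
  ],
)

```text
clock: 7.55
tcp_pos: [453.5, -131.2, 72.0]
orientation: [-1.982, -2.436, -0.001]
ft_force: [0.7, 0.3, -0.8]
opening: 85.6
finger_force: 0.0
```

Run:
```python
from h import *
d=cam("wrist")
for o in rects(d):print(*o)
for o in rects(d):
    if o[0]=="tan": go(o[1][0],o[1][1],14,o[3])
```

```text
tan [ 455.3 -132.9] [ 60.2 110.8] 101.33 [261.5 220. ]
wood [481.4 -98.8] [136.1 258.8] 81.81
t 7.6 tcp [ 453.8 -130.9   72.2] yaw 101.78 open 85.4 ff 0.0 F [ 0.8 -0.1 -0.1]
move [-2.3  1.1 58.2] turn 0.45
```

apply_moves(
  motion=[
    [[-2,1,45,0.4,-1],[-2,1,58,0.4,-1],[-2,1,58,0.4,-1],[-2,1,58,0.4,1],[-2,1,58,0.4,1],[-2,1,58,0.4,1],[-2,1,58,0.4,1],[-2,1,58,0.4,1],[-2,1,58,0.4,1]],
  ],
)

```text
clock: 8.5
tcp_pos: [455.8, -134.1, 15.6]
orientation: [1.992, 2.427, 0.002]
ft_force: [-1.0, 2.4, 7.0]
opening: 59.1
finger_force: 33.4
```

Run:
```python
from h import *
go(477.1,-144.1,14,82)
```

```text
t 8.5 tcp [ 455.8 -134.1   15.6] yaw 101.25 open 59.1 ff 33.4 F [-1.   2.4  7. ]
move [-13.9  19.    1.7] turn 19.25
```

apply_moves(
  motion=[
    [[0,0,-15,0,1],[-15,19,-15,8,1],[-15,19,-15,16,1],[-15,19,-15,19.3,1],[-15,19,-15,19.3,1],[-15,19,-15,19.3,1]],
  ],
)

```text
clock: 9.1
tcp_pos: [476.3, -145.5, 29.6]
orientation: [2.37, 2.061, 0.0]
ft_force: [-0.1, -0.7, -1.2]
opening: 59.1
finger_force: 33.3
```

Run:
```python
from h import *
go(477.1,-145,15,82)
```

```text
t 9.1 tcp [ 476.3 -145.5   29.6] yaw 82.01 open 59.1 ff 33.3 F [-0.1 -0.7 -1.2]
move [ 0.6  0.7 14.6] turn 0.01
```

Lower, release, then rise high enough to see the whole board.

apply_moves(
  motion=[
    [[1,1,8,0,1],[1,1,14,0,1],[1,1,14.5,0,1],[1,1,14.5,0,1],[1,1,14.5,0,-1],[1,1,14.5,0,-1],[1,1,14.5,0,-1],[1,1,14.5,0,-1],[1,1,-35,0,-1],[1,1,-85,0,-1]],
  ],
)

```text
clock: 10.1
tcp_pos: [476.0, -143.8, 113.5]
orientation: [-2.368, -2.057, 0.003]
ft_force: [1.7, -1.1, 0.9]
opening: 85.4
finger_force: 0.0
```

apply_moves(
  motion=[
    [[190,0,-220,0,-1],[190,0,-220,0,-1],[190,0,-220,0,-1],[190,0,-220,0,-1],[190,0,-220,0,-1],[190,0,-220,0,-1],[190,0,-220,0,-1],[190,0,-220,0,-1],[190,0,-220,0,-1]],
  ],
)

```text
clock: 11.0
tcp_pos: [503.4, 42.2, 332.9]
orientation: [-2.373, -2.057, 0.004]
ft_force: [0.8, 0.1, -0.3]
opening: 85.2
finger_force: 0.0
```

Run:
```python
from h import *
d=cam("wrist");cv2.imwrite("pics/w6.png",d["color"][...,::-1]);np.save("w6.npy",d,allow_pickle=True)
for o in rects(d):print(*o)
go(575.5,-343,120,75)
```

```text
tan [511.3 100.6] [ 61.3 108.3] 81.8 [257.5 106.5]
tan [ 477.5 -141.4] [ 60.3 114.6] 82.81 [258. 271.]
tan [ 578.5 -304.2] [ 87.2 106.1] 163.49 [333.1 348. ]
wood [497.1 -19.1] [127.1 413.2] 81.9
t 11.05 tcp [503.4  42.1 332.7] yaw 81.81 open 85.4 ff 0.0 F [ 0.1 -0.7 -0.3]
move [-370.7  126.8  212.7] turn 6.81
```

View pics/w6.png

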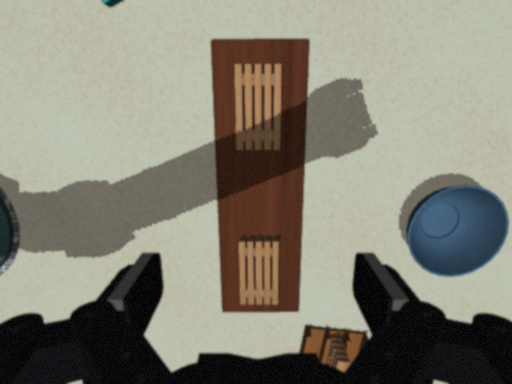

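rest_b sits at image x 235–282 and rest_a at 239–280. The board's middle is at about x 260, so both are square and centred within about 2 mm, with a gap of about 137 mm between them. Next I go to rest_c in the rack.

apply_moves(
  motion=[
    [[-371,127,160,7,-1],[-371,127,160,7,-1],[-371,127,160,7,-1],[-371,127,160,7,-1],[-371,127,160,7,-1],[-371,127,160,7,-1],[-371,127,160,7,-1],[-371,127,160,7,-1],[-371,127,210,7,-1],[-371,127,210,7,-1],[-371,127,210,7,-1],[-371,127,210,7,-1]],
  ],
)

```text
clock: 12.25
tcp_pos: [578.4, -340.3, 125.0]
orientation: [-2.492, -1.912, -0.002]
ft_force: [1.6, -0.1, 0.6]
opening: 85.1
finger_force: 0.0
```

Run:
```python
from h import *
d=cam("wrist");np.save("w7.npy",d,allow_pickle=True)
hsv=cv2.cvtColor(d["color"],cv2.COLOR_RGB2HSV);H,S,V=cv2.split(hsv)
print(proj(d,[575.5,-343,68]))
x0,y0=[int(v)-100 for v in proj(d,[575.5,-343,68])[0]]
cv2.imwrite("pics/w7.png",cv2.convertScaleAbs(cv2.resize(np.ascontiguousarray(d["color"][y0:y0+200,x0:x0+200,::-1]),(600,600)),alpha=1.5));print(x0,y0)
go(575.5,-343,38,75)
```

```text
[[254.30693274 220.19096272]]
154 120
t 12.3 tcp [ 579.1 -340.3  126.1] yaw 75.04 open 85.5 ff 0.0 F [-0.6  0.5  0.9]
move [-3.6 -3.  88.1] turn 0.04
```

View pics/w7.png

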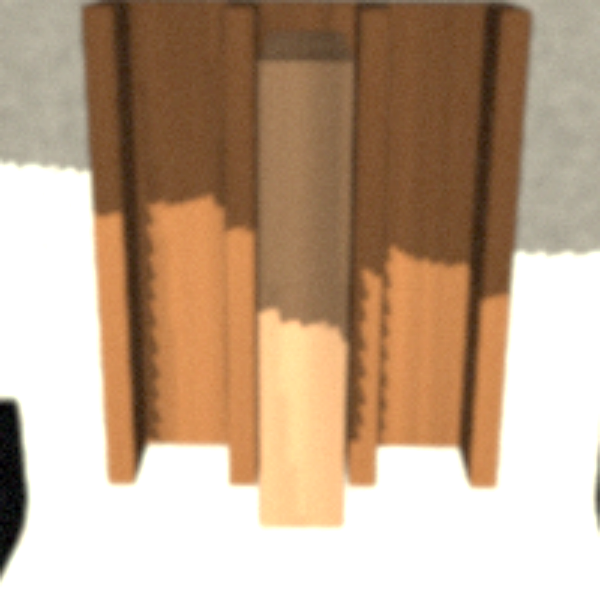

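Run:
```python
from h import *
d=np.load("w7.npy",allow_pickle=True).item()
P=plane(d,[(154+260/3,120+58/3),(154+352/3,120+58/3),(154+260/3,295),(154+343/3,295)],68);c=P.mean(0);v=P[:2].mean(0)-P[2:].mean(0)
print(P.round(1).tolist(),c,np.linalg.norm(v),np.degrees(np.arctan2(v[1],v[0])))
go(c[0],c[1],38,75)
```

```text
[[581.3, -290.1, 68.0], [599.3, -295.0, 68.0], [551.4, -394.9, 68.0], [570.2, -400.0, 68.0]] [ 575.55480378 -345.01573645   68.        ] 108.97284967116674 74.30359666530933
t 12.3 tcp [ 579.1 -340.3  126.1] yaw 75.04 open 85.5 ff 0.0 F [-0.6  0.5  0.9]
move [-5.5 -2.4 88.1] turn 0.04
```

apply_moves(
  motion=[
    [[-5,-2.5,45,0.4,-1],[-5,-2.5,80,0.4,-1],[-5,-2.5,88,0.4,-1],[-5,-2.5,88,0.4,-1],[-5,-2.5,88,0.4,1],[-5,-2.5,88,0.4,1],[-5,-2.5,88,0.4,1],[-5,-2.5,88,0.4,1],[-5,-2.5,88,0.4,1],[-5,-2.5,88,0.4,1],[-5,-2.5,88,0.4,1],[-5,-2.5,88,0.4,1]],
  ],
  squeeze=40,
)

```text
clock: 13.5
tcp_pos: [574.5, -346.1, 37.2]
orientation: [2.5, 1.901, 0.0]
ft_force: [-1.2, 0.8, 5.2]
opening: 19.3
finger_force: 40.9
```

apply_moves(
  motion=[
    [[0,0,-30,0,1],[0,0,-70,0,1],[0,0,-100,0,1],[0,0,-100,0,1],[0,0,-100,0,1]],
  ],
)

```text
clock: 14.0
tcp_pos: [573.9, -345.8, 136.3]
orientation: [2.5, 1.902, -0.0]
ft_force: [0.7, -0.0, -2.0]
opening: 19.3
finger_force: 41.6
```

Run:
```python
from h import *
go(454.8,-17.4,90,82)
```

```text
t 14.0 tcp [ 573.9 -345.8  136.3] yaw 74.52 open 19.3 ff 41.6 F [ 0.7 -0.  -2. ]
move [ 284.7 -202.5   46.2] turn -7.48
```

apply_moves(
  motion=[
    [[285,-202,0,-7.5,1],[285,-202,0,-7.5,1],[285,-202,0,-7.5,1],[285,-202,0,-7.5,1],[285,-202,0,-7.5,1],[285,-202,0,-7.5,1],[285,-202,0,-7.5,1],[285,-202,0,-7.5,1],[285,-202,46,-7.5,1],[285,-202,46,-7.5,1],[285,-202,46,-7.5,1],[285,-202,46,-7.5,1]],
  ],
)

```text
clock: 15.2
tcp_pos: [456.0, -17.4, 90.9]
orientation: [2.371, 2.061, 0.001]
ft_force: [1.0, 1.2, -0.2]
opening: 19.2
finger_force: 41.5
```

Run:
```python
from h import *
go(454.8,-17.4,40,82)
d=cam("wrist");np.save("w8.npy",d,allow_pickle=True)
for o in rects(d):print(*o)
```

```text
t 15.2 tcp [456.  -17.4  90.9] yaw 81.99 open 19.2 ff 41.5 F [ 1.   1.2 -0.2]
move [-0.1 -1.3 50.9] turn -0.01
tan [452.9 -50.9] [ 42.8 169.7] 83.79 [259.3 246.6]
tan [507.2  73.6] [55.2 59.8] 171.89 [325.4  51.7]
wood [495.7 -27.3] [126.9 268.3] 81.98
```

apply_moves(
  motion=[
    [[0,-1,35,0,1],[0,-1,47,0,1],[0,-1,51,0,1],[0,-1,52,0,1],[0,-1,52,0,1],[0,-1,52,0,-1],[0,-1,52,0,-1],[0,-1,52,0,-1],[0,-1,52,0,-1],[0,-1,45,0,-1],[0,-1,45,0,-1]],
  ],
)

```text
clock: 16.35
tcp_pos: [455.1, -17.0, 46.1]
orientation: [2.37, 2.061, 0.002]
ft_force: [0.8, -0.1, -0.4]
opening: 84.9
finger_force: 0.0
```

Run:
```python
from h import *
st()
d=cam("wrist");np.save("w9.npy",d,allow_pickle=True)
im=np.hstack([d["color"],cam("scene")["color"]])[...,::-1];cv2.imwrite("pics/w9.png",cv2.resize(np.ascontiguousarray(im),(800,300)))
```

```text
t 16.35 tcp [455.1 -17.   46.1] yaw 82.03 open 84.9 ff 0.0 F [ 0.8 -0.1 -0.4]
```

View pics/w9.png

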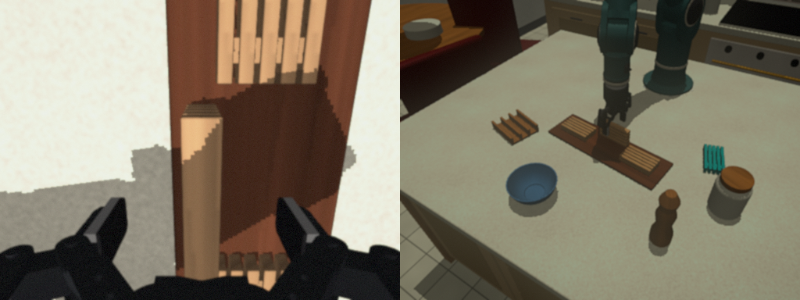

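rest_c stands on edge on the board, between the other two at about (200,190) in the left half. Next I tip it over toward +x with the near finger.

apply_moves(
  motion=[
    [[0,20,0,0,-1],[0,28,0,0,-1],[0,33,0,0,-1],[0,38,0,0,-1],[0,43,0,0,-1],[0,48,0,0,-1],[0,53,0,0,-1],[0,58,0,0,-1],[0,62,0,0,-1],[0,62,0,0,-1],[0,62,-40,0,-1],[0,62,-40,0,-1]],
  ],
)

```text
clock: 17.65
tcp_pos: [518.4, -25.3, 88.6]
orientation: [2.367, 2.059, 0.007]
ft_force: [0.8, 0.8, 0.9]
opening: 85.2
finger_force: 0.0
```

Run:
```python
from h import *
d=cam("wrist");np.save("w10.npy",d,allow_pickle=True);st()
for o in rects(d):print(*o)
cv2.imwrite("pics/w10.png",d["color"][...,::-1])
```

```text
t 17.7 tcp [517.4 -25.6  87.1] yaw 82.02 open 85.7 ff 0.0 F [ 0.2 -0.5  0.1]
tan [490.5 -55.2] [ 60.1 177.7] 81.83 [219. 247.]
tan [508.  74.] [55.1 59.8] 171.97 [212.5  52.5]
wood [495.5 -32. ] [127.4 278.8] 81.85
```

View pics/w10.png

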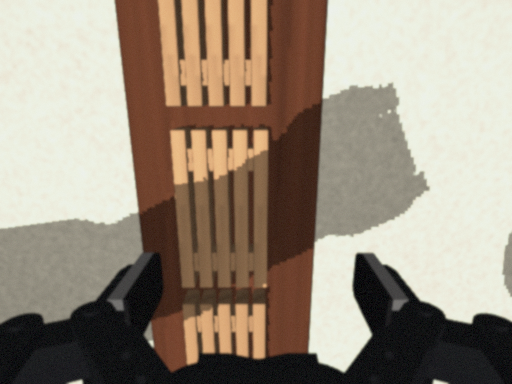

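rest_c lies flat between the others, about square, at (225,207) in the picture. The upper gap is 23 px and the lower about 16 px, and it sits slightly left of the board's middle. Next I measure precisely from higher up, fitting the board's edges.

```bash
cat >> h.py <<'E'
def edges(d):
    """perp/along coordinates of the rests relative to the board, from row-wise mask edges"""
    hsv=cv2.cvtColor(cv2.bilateralFilter(d["color"],5,30,3),cv2.COLOR_RGB2HSV);H,S,V=cv2.split(hsv)
    wood=((H<26)|(H>170))&(S>85)
    k=blobs(wood,3000,5)[0];m=np.zeros(H.shape,np.uint8);cv2.drawContours(m,[k],-1,1,-1)
    L,Rr=[],[]
    for r in range(45,300,2):
        x=np.flatnonzero(m[r])
        if len(x)>30: L.append((x[0]-.5,r));Rr.append((x[-1]+.5,r))
    fit=lambda Q:cv2.fitLine(np.float32(plane(d,np.array(Q,float),10)[:,:2]),cv2.DIST_HUBER,0,.01,.01).ravel()
    l,r=fit(L),fit(Rr)
    for q in(l,r):
        if q[1]<0:q[:2]*=-1
    a=np.arctan2(l[1]+r[1],l[0]+r[0]);u=np.array([np.cos(a),np.sin(a)]);n=np.array([u[1],-u[0]])
    print("board yaw",np.degrees([np.arctan2(q[1],q[0]) for q in(l,r)]).round(2),"perp",(l[2:]@n).round(1),(r[2:]@n).round(1))
    mid=(l[2:]@n+r[2:]@n)/2
    P=plane(d,k[:,0,:].astype(float),10)[:,:2]@u;print("board along",P.min().round(1),P.max().round(1))
    tan=(H>=14)&(H<26)&(S>85)&(S<172)
    for k in blobs(tan,300,5)[:4]:
        P=plane(d,cv2.convexHull(k)[:,0,:].astype(float),30)[:,:2];c,s,b=cv2.minAreaRect(np.float32(P))
        print("rest perp",((P@n).min()-mid).round(1),((P@n).max()-mid).round(1),"along",(P@u).min().round(1),(P@u).max().round(1),"c",np.round(c,1),np.round(s,1),round(b,2))
E
python3 - <<'E'
from h import *
edges(np.load("w6.npy",allow_pickle=True).item())
go(500,42,333,82)
E
```

```text
board yaw [82.03 81.9 ] perp 431.8 558.1
board along -156.1 256.3
rest perp -33.4 28.0 along 116.9 225.3 c [511.3 100.6] [108.3  61.4] 81.8
rest perp -33.1 28.6 along -130.1 -15.7 c [ 477.1 -141.1] [115.1  61.2] 82.84
rest perp 66.9 176.6 along -263.6 -171.9 c [ 578.8 -303.4] [ 83.8 105.6] 74.26
t 17.7 tcp [517.4 -25.6  87.1] yaw 82.02 open 85.7 ff 0.0 F [ 0.2 -0.5  0.1]
move [  64.6  -25.6 -246. ] turn 0.02
```

apply_moves(
  motion=[
    [[65,-23,-246,0,-1],[65,-23,-246,0,-1],[65,-23,-246,0,-1],[65,-23,-246,0,-1],[65,-23,-246,0,-1],[65,-23,-246,0,-1],[65,-23,-246,0,-1],[65,-23,-246,0,-1]],
  ],
)

```text
clock: 18.5
tcp_pos: [501.2, 41.1, 329.4]
orientation: [-2.37, -2.06, 0.004]
ft_force: [-1.0, 0.1, -0.8]
opening: 85.7
finger_force: 0.0
```

Run:
```python
from h import *
st();d=cam("wrist");np.save("w11.npy",d,allow_pickle=True)
edges(d)
# slat-free along profile: brightness along middle strip, world-sampled at z=30
u=np.array([np.cos(np.radians(82)),np.sin(np.radians(82))]);n=np.array([u[1],-u[0]])
for z in(30,):
    A=np.arange(-145,245,1.);off=np.r_[np.arange(-29,26,1.)]
    G=np.array([[*(a*u+(493+o)*n),z] for a in A for o in off]);p=proj(d,G).astype(np.float32).reshape(len(A),len(off),2)
    g=cv2.remap(cv2.cvtColor(d["color"],cv2.COLOR_RGB2HSV),p[...,0],p[...,1],cv2.INTER_LINEAR)
    f=((g[...,0]>=14)&(g[...,1]<172)).mean(1)>.35
    e=np.flatnonzero(np.diff(f.astype(int)));print(A[e])
```

```text
t 18.5 tcp [501.2  41.1 329.4] yaw 81.99 open 85.7 ff 0.0 F [-1.   0.1 -0.8]
board yaw [82.06 81.91] perp 431.9 558.1
board along -157.1 256.3
rest perp -33.2 29.2 along -129.3 103.6 c [486.2 -81.5] [233.2  61.7] 81.59
rest perp -33.2 28.0 along 115.9 225.7 c [511.4 100.4] [109.7  61.2] 81.9
rest perp 67.9 174.2 along -263.5 -172.4 c [ 578.  -302.8] [ 83.6 103.8] 73.85
[-144. -130.  -20.  -18.  -17.   -8.  103.  116.  224.]
```

The gaps are 12 and 13 mm, and the row sits 2.5 mm off the middle. I have time to trim this. I'll regrip each rest on the true centre line, starting with rest_b.

```bash
cat >> h.py <<'E'
def goub(al,perp,z):
    a=np.radians(82);go(perp*np.sin(a)+al*np.cos(a),-perp*np.cos(a)+al*np.sin(a),z,82)
E
python3 - <<'E'
from h import *
goub(170.7,495.2,70)
E
```

```text
t 18.55 tcp [501.1  41.  329.1] yaw 81.97 open 85.7 ff 0.0 F [-0.6 -0.2 -0.8]
move [ 60.6   5.6 259. ] turn -0.03
```

apply_moves(
  motion=[
    [[61,5.5,258,0,-1],[61,5.5,258,0,-1],[61,5.5,258,0,-1],[61,5.5,258,0,-1],[61,5.5,258,0,-1],[61,5.5,258,0,-1],[61,5.5,258,0,-1],[61,5.5,258,0,-1],[61,5.5,258,0,-1]],
  ],
)

```text
clock: 19.45
tcp_pos: [517.6, 101.1, 75.4]
orientation: [2.37, 2.059, 0.004]
ft_force: [0.1, -0.1, -0.2]
opening: 85.5
finger_force: 0.0
```

Run:
```python
from h import *
goub(170.7,495.2,14.5)
```

```text
t 19.45 tcp [517.6 101.1  75.4] yaw 81.96 open 85.5 ff 0.0 F [ 0.1 -0.1 -0.2]
move [-1.5 -3.5 60.9] turn -0.04
```

apply_moves(
  motion=[
    [[-1,-2.5,45,0,-1],[-1,-2.5,59,0,-1],[-1,-2.5,59,0,-1],[-1,-2.5,59,0,-1]],
  ],
)

```text
clock: 19.85
tcp_pos: [514.3, 101.1, 15.5]
orientation: [2.37, 2.061, 0.002]
ft_force: [0.7, 0.9, -0.2]
opening: 85.6
finger_force: 0.0
```

Run:
```python
from h import *
goub(170.7,495.2,14.5)
```

```text
t 19.85 tcp [514.3 101.1  15.5] yaw 82.01 open 85.6 ff 0.0 F [ 0.7  0.9 -0.2]
move [-1.  0.  1.] turn 0.01
```

Close, lift 5 mm, move +3 mm along the row, set down, release and rise.

apply_moves(
  motion=[
    [[0,0,0,0,1],[0,0,0,0,1],[0,0,0,0,1],[0,0,0,0,1],[0,0,0,0,1],[0,0,-5,0,1],[3,0,-5,0,1],[3,0,-5,0,1],[3,0,0,0,1],[3,0,0.5,0,1],[3,0,0.5,0,1],[3,0,0.5,0,1]],
  ],
  squeeze=30,
)

```text
clock: 21.05
tcp_pos: [514.4, 104.2, 15.0]
orientation: [2.37, 2.061, 0.001]
ft_force: [-2.4, -0.9, 15.3]
opening: 58.8
finger_force: 36.2
```

apply_moves(
  motion=[
    [[0,0,0,0,-1],[0,0,0,0,-1],[0,0,0,0,-1],[0,0,0,0,-1],[0,0,-30,0,-1],[0,0,-60,0,-1],[-123,0,-60,0,-1],[-123,0,-60,0,-1],[-123,0,-60,0,-1],[-123,0,-60,0,-1],[-123,0,-60,0,-1]],
  ],
)

```text
clock: 22.15
tcp_pos: [496.8, -18.1, 73.7]
orientation: [-2.372, -2.06, -0.001]
ft_force: [-0.3, 0.9, 1.2]
opening: 85.3
finger_force: 0.0
```

Run:
```python
from h import *
goub(47.5,495.2,14.5)
```

```text
t 22.15 tcp [496.8 -18.1  73.7] yaw 81.95 open 85.3 ff 0.0 F [-0.3  0.9  1.2]
move [-3.8  0.7 59.2] turn -0.05
```

apply_moves(
  motion=[
    [[-3,0.5,45,0,-1],[-3,0.5,58.5,0,-1],[-3,0.5,58.5,0,-1],[-3,0.5,58.5,0,-1],[-3,0.5,58.5,0,1],[-3,0.5,58.5,0,1],[-3,0.5,58.5,0,1],[-3,0.5,58.5,0,1],[-3,0.5,58.5,0,1]],
  ],
)

```text
clock: 23.05
tcp_pos: [497.5, -20.7, 16.6]
orientation: [2.369, 2.061, 0.002]
ft_force: [-1.4, 0.5, 6.0]
opening: 59.0
finger_force: 32.0
```

apply_moves(
  motion=[
    [[0,0,-5,0,1],[1,0,-5,0,1],[1,0,-5,0,1],[1,0,0,0,1],[1,0,0.5,0,1],[1,0,0.5,0,1],[1,0,0.5,0,-1],[1,0,0.5,0,-1],[1,0,0.5,0,-1],[1,0,0.5,0,-1],[1,0,-30,0,-1],[1,0,-60,0,-1]],
  ],
)

```text
clock: 24.25
tcp_pos: [496.0, -19.8, 75.1]
orientation: [-2.368, -2.06, 0.003]
ft_force: [0.7, 0.6, 0.1]
opening: 85.2
finger_force: 0.0
```

apply_moves(
  motion=[
    [[-123,0,0,0,-1],[-123,0,0,0,-1],[-123,0,0,0,-1],[-123,0,0,0,-1],[-123,0,0,0,-1]],
  ],
)

```text
clock: 24.75
tcp_pos: [479.8, -141.8, 75.1]
orientation: [-2.371, -2.06, -0.0]
ft_force: [0.7, 0.9, -0.0]
opening: 85.6
finger_force: 0.0
```

Run:
```python
from h import *
goub(-75,495.2,14.5)
```

```text
t 24.75 tcp [ 479.8 -141.8   75.1] yaw 81.96 open 85.6 ff 0.0 F [ 0.7  0.9 -0. ]
move [-1.3  0.4 60.6] turn -0.04
```

apply_moves(
  motion=[
    [[-1,0.5,45,0,-1],[-1,0.5,60,0,-1],[-1,0.5,60,0,-1],[-1,0.5,60,0,-1],[-1,0.5,60,0,1],[-1,0.5,60,0,1],[-1,0.5,60,0,1],[-1,0.5,60,0,1],[-1,0.5,60,0,1]],
  ],
)

```text
clock: 25.65
tcp_pos: [480.8, -142.8, 16.6]
orientation: [2.369, 2.061, 0.001]
ft_force: [-1.1, 0.7, 6.5]
opening: 59.0
finger_force: 31.8
```

apply_moves(
  motion=[
    [[0,0,-5,0,1],[-1.5,0,-5,0,1],[-1.5,0,-5,0,1],[-1.5,0,0,0,1],[-1.5,0,0.5,0,1],[-1.5,0,0.5,0,1],[-1.5,0,0.5,0,-1],[-1.5,0,0.5,0,-1],[-1.5,0,0.5,0,-1],[-1.5,0,0.5,0,-1],[-1.5,0,-30,0,-1],[-1.5,0,-60,0,-1]],
  ],
)

```text
clock: 26.85
tcp_pos: [479.2, -143.9, 75.1]
orientation: [-2.368, -2.06, 0.002]
ft_force: [0.3, -0.3, -0.9]
opening: 85.5
finger_force: 0.0
```

apply_moves(
  motion=[
    [[188,2,-258,0,-1],[188,2,-258,0,-1],[188,2,-258,0,-1],[188,2,-258,0,-1],[188,2,-258,0,-1],[188,2,-258,0,-1],[188,2,-258,0,-1],[188,2,-258,0,-1],[188,2,-258,0,-1],[188,2,-258,0,-1]],
  ],
)

```text
clock: 27.85
tcp_pos: [507.3, 40.1, 331.5]
orientation: [-2.371, -2.058, 0.004]
ft_force: [0.6, -0.7, 0.3]
opening: 85.3
finger_force: 0.0
```

Run:
```python
from h import *
st();d=cam("wrist");edges(d);cv2.imwrite("pics/w12.png",d["color"][...,::-1])
u=np.array([np.cos(np.radians(82)),np.sin(np.radians(82))]);n=np.array([u[1],-u[0]])
A=np.arange(-145,245,.5);off=np.arange(-27,28,1.)
G=np.array([[*(a*u+(495+o)*n),30] for a in A for o in off]);p=proj(d,G).astype(np.float32).reshape(len(A),len(off),2)
g=cv2.remap(cv2.cvtColor(d["color"],cv2.COLOR_RGB2HSV),p[...,0],p[...,1],cv2.INTER_LINEAR)
f=((g[...,0]>=14)&(g[...,1]<172)).mean(1)>.35
print(A[np.flatnonzero(np.diff(f.astype(int)))])
```

```text
t 27.85 tcp [507.3  40.1 331.5] yaw 81.92 open 85.3 ff 0.0 F [ 0.6 -0.7  0.3]
board yaw [82.05 81.9 ] perp 431.9 558.2
board along -156.7 256.7
rest perp -31.0 30.3 along 119.5 228.2 c [514.1 103.1] [108.5  61.3] 81.84
rest perp -30.6 30.9 along -7.1 104.5 c [497.2 -20.9] [111.8  61.3] 81.55
rest perp -30.2 31.4 along -130.8 -16.8 c [ 480.5 -142.5] [114.2  61. ] 81.31
rest perp 67.5 178.9 along -263.6 -172.3 c [ 580.7 -302.2] [ 81.5 108. ] 73.61
[-143.5 -132.   -19.5  -17.5  -17.    -7.   104.   119.5  228. ]
```

View pics/w12.png

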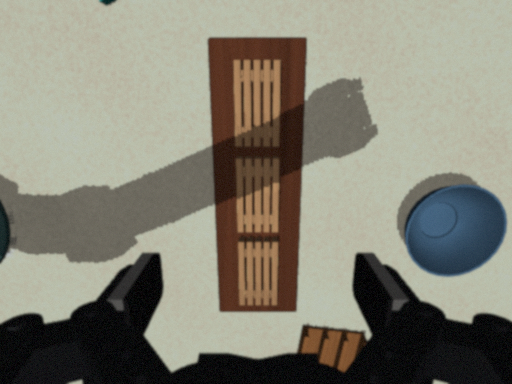

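All three rests are flat, square and in one row, within about 0.5 mm of the board's middle. The gaps are about 15 mm: rest_b to rest_c at row 152, and rest_c to rest_a at row 238. I'm handing it in.

```bash
python3 -c "
from plant import manip;print(manip.job_done())"
```

```text
the job is handed in; nothing more can be done
None
```

The job is handed in: all three rests lie flat in one straight row along the board's middle, square with it and wholly on it, with gaps measured at about 15 mm, and I did not touch the canister, the mill, the bowl or the turquoise look-alike.

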